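Turn the top sample board of a ring binder and snap it under its catch

ROBOT

A 7-joint arm with a two-finger parallel gripper is mounted at the origin on a cart in front of the work surface, level with it; the furniture and walls round the work are solid. World frame = base frame: x ahead of the robot, y to its left, z up, the work surface at z = 0. Lengths are in m, angles in rad, forces in N, time in s.
With the tool pointing down it reaches from about 0.425 to 0.875 m from the base axis. Payload 8.4 kg.
Tool frame: the origin (TCP) lies at the very end of the fingers, on their centre line; the grasp point (between the pads) lies 19 mm behind it; z points along the fingers, y is the line along which they close (so a half turn about z gives the same grasp; the last joint's range is limited). The gripper opens to 87 mm and grips with 3 to 60 N. Pads are 19 mm wide; open, the fingers measure 117 mm over their backs; the gripper's body (75 mm by 190 mm) begins 51 mm behind the grasp point.
Start: joints at [1.069, 0.333, 0.04, 1.465, -0.013, 1.343, -0.059], TCP at [0.255, -0.598, 0.223] pointing down, gripper open.
Joint ranges: [-2.58, 2.58], [-0.38, 2.09], [-1.3, 1.39], [0.25, 2.4], [-1.5, 4.64], [0.08, 2.09], [-2.65, 2.65]. Speed limits (rad/s): [2.22, 2.22, 2.79, 2.79, 3.14, 3.14, 3.14].

INTERFACE

Orientations are given as a unit quaternion [x, y, z, w].
In Python, from plant import goto, move_l, goto_joints, gripper_to, wait, solve_ik, observe, get_image, camera_info, PlanningError, job_done gives the robot as it stands. The module is installed in compiled form; this text tells all that it offers. Calls block until the motion is done:
- goto(position, orientation): joint-space move of the TCP to a pose.
- move_l(position, rot=None, v=0.15, guard=None): straight line of the TCP; rot=None keeps the orientation; v is the mean speed in m/s. With guard (N) it stops when the force on the tool has changed by that much, and returns True; else False.
- goto_joints(angles): joint-space move.
- gripper_to(opening, grasp_force=None): finger opening in m; grasp_force is the grip in N (None keeps the last); returns when the fingers have stopped.
- wait(seconds).
- solve_ik(position, orientation): joint angles nearest the present ones, or None.
- observe(): the state.
- get_image(name): name is "scene" or "top" or "wrist"; returns the picture (384x512x3 uint8, red, green, blue); there is no depth.
- camera_info(name): a dict with "vertical_fov" (degrees; the focal length in pixels is half the picture's height over the tangent of half this angle, whatever the lens; pixels are square), "cx", "cy" (the principal point, pixels), "world_to_cam" (4x4, takes a point from world to camera coordinates). Camera axes: x right, y down, z forward; pixel columns grow to the right and rows downward; lengths in m; the calibration is good to about 2 mm. A picture is of the moment at which its call begins: read the wrist's pose just before it. camera_info takes no time and is no camera call; for the wrist camera it gives the pose at the moment of the call.
A pose or a line that the arm cannot do raises PlanningError and nothing moves.
- job_done(): hands the job in; it is judged then, once.
The state is a dict: "t": time; "joints": joint angles; "qd": joint speeds; "effort": joint torques, N m; "eef_pos": TCP position; "eef_rot": TCP orientation; "contact_force": force on the tool from outside, world axes, zero at the start; "moment": the same for the moment, N m; "width": finger opening in m; "finger_force": force on a finger pad.
Only numpy, scipy, OpenCV 4.12 (cv2) and the standard library are available. Lean on these libraries where they do the work, as an engineer would, in place of code of your own. Each camera call takes 0.05 s, during which the arm holds its last target. There are 200 camera calls.

TASK

Turn the white top leaf of the ring-bound sample binder over the rings, from the right side to the left, so that its painted colour samples show, and press it down until it snaps fully flat under the black roller catch. Turn only that leaf: the yellow leaf beneath it stays down on the right, and neither the binder nor the things around it are to be pushed about.

Things in the scene. Friction and masses are not known exactly. Their poses are not given: they have to be found in the camera images.
- binder: Loose sample binder (1.8 kg) on rubber feet: wooden shelves either side of a dark steel spine. Origin: centre of the spine's underside, on the bench; x along the spine, +y to the left shelf, z up. Footprint 144 mm along x, y from -95 to +165 mm.
- ring_axis (a point): Middle of the axis (along the binder's x) about which both leaves turn, 60 mm above the binder's origin; axes as the binder's. Two steel rings about it at x = -40 and +40 mm, 49 mm over the outside, up to 84.5 mm above the bench.
- leaf_edge (a point): Middle of the free long edge of the white top leaf, half-way through its thickness. The leaf is a stiff board 124 mm (along x), 5 mm thick, from 15 to 120 mm from the ring axis. On the right it lies level with the axis (underside 57 mm above the bench). The point's own -y axis points from the rings to the edge.
- catch (a point): Centre of the black spring roller at rest (20 mm across, 46 mm long along the binder's x), at the binder's y = +127 mm, 69.7 mm up; gives outward up to 9 mm. The descending leaf's edge meets it about 0.15 rad before flat; some 5 to 12 N on the leaf's outer part push it past, then the roller springs back over the flat leaf.
- top_leaf (a joint): Angle of the white leaf about the rings (rad): 0 flat on the right, 1.57 upright, 3.14 flat on the left. The rings are stiff (about 0.13 N m of friction): the leaf stays wherever it is left.
- lower_leaf (a joint): Angle of the yellow leaf beneath (rad): 0 flat on the right; it must stay there.
- masking_tape: Roll of masking tape, 105 mm across, 36 mm high, lying flat behind the binder. Origin: centre of its underside. A bystander.
- sand_block: Brown sanding block 62 x 112 x 29 mm. Origin: centre of its underside. A bystander.
- tape_measure: Yellow tape measure 63 x 99 x 37 mm, left of the binder. Origin: centre of its underside. A bystander.
- screwdriver_red: Red screwdriver 207 mm long, 28 mm high, lying at the front right. Origin: centre of its underside. A bystander.
- right_shelf (a point): Middle of the outer top edge of the short right shelf: 95 mm from the ring axis, 49 mm above the bench. The yellow leaf (4 mm thick, mid-plane 7 mm below the ring axis) ends here too; the white leaf overhangs both by 25 mm, with only the bench beneath, so it can be hooked from below by a tool tilted about 45 degrees.
- left_shelf (a point): Middle of the long left shelf's top, 75 mm left of the ring axis, 56.5 mm above the bench; the turned leaf lies here. The aluminium catch housing stands on it at x = -31 to +31 mm, y = +125 to +159 mm of the binder, up to 84 mm high.
- catch_roller (a joint): Outward travel of the spring roller (m): 0 at rest, up to 0.009 pressed back.

How it is judged:
On the way:
1. the white leaf is turned up past upright (value of joint top_leaf above 1.75 rad), for 0.05 s.
At the end, for the whole second after the job is handed in: The white leaf lies flat on the left under the roller (within 0.04 rad of 3.14), the roller has sprung back over it (within 1.5 mm of rest), the yellow leaf is still down on the right (below 0.1 rad), and the binder stands flat and at rest within 15 mm of where it began (value of joint top_leaf above 3.1 rad and value of joint catch_roller below 0.0015 m and value of joint lower_leaf below 0.1 rad and distance of binder from where it was at the start of the episode below 0.015 m and angle between binder's own z axis and vertical below 0.03 rad and linear speed of binder below 0.02 m/s); the robot touches nothing.
It fails at once if the binder is pushed 20 mm or more from its place (distance of binder from where it was at the start of the episode above 0.02 m).
It fails at once if a thing lying around is pushed 25 mm or more (distance of any of masking_tape, sand_block, tape_measure, screwdriver_red from where it was at the start of the episode above 0.025 m).
It also fails if it takes over 43 s, if anything falls off the work surface, if the arm or the gripper's body presses on something with over 40 N, if the wrist force passes 120 N, or if a joint passes its speed limit or range.

## Working session

There is one attempt and no reset: what is moved stays moved. The work goes in short steps, each a Python script; the robot and the scene stay as the last script left them, time stands still between calls to the robot, and variables do not carry over. Pictures are saved under pics/ and viewed, at most 10 in all, crops included, and the job is handed in when it is done.

```bash
mkdir -p pics; python3 - <<'E'
from plant import *
import cv2
for n in("scene","top"):
    im=get_image(n); cv2.imwrite(f"pics/{n}0.png",cv2.resize(im[:,:,::-1],(800,600),interpolation=cv2.INTER_CUBIC))
    c=camera_info(n); print(n,c)
o=observe(); print(o)
E
```

```text
scene {'vertical_fov': 42.92180477681148, 'cx': 256.5221855607806, 'cy': 200.51702325926175, 'world_to_cam': array([[-0.69830023, -0.71575579,  0.00839228,  0.37243874],
       [-0.35724245,  0.33832252, -0.87058354,  0.27551058],
       [ 0.62028591, -0.61092677, -0.49194905,  1.32901848],
       [ 0.        ,  0.        ,  0.        ,  1.        ]])}
top {'vertical_fov': 44.51738765713914, 'cx': 255.90072326919912, 'cy': 202.51573230258094, 'world_to_cam': array([[ 0.01884385, -0.9997424 , -0.01265059,  0.00725331],
       [-0.98756979, -0.01663664, -0.15629821,  0.56096334],
       [ 0.15604748,  0.0154386 , -0.98762889,  1.41377254],
       [ 0.        ,  0.        ,  0.        ,  1.        ]])}
{'t': 0.1, 'joints': array([ 1.06882278,  0.33382973,  0.03988848,  1.46620149, -0.01339472,
        1.34326699, -0.05850892]), 'qd': array([-0.00067863, -0.00193394,  0.00162393, -0.00156977, -0.00153784,
        0.00011522,  0.00103802]), 'effort': array([ 6.01898704e-03, -6.57805324e+01,  1.34109870e+00, -4.04703248e+01,
       -5.96776069e-02,  4.10210690e-02,  1.61916535e-05]), 'eef_pos': array([ 0.25458181, -0.59761183,  0.22174608]), 'eef_rot': array([ 9.79793664e-01,  2.00009644e-01, -1.95466548e-04, -6.92723060e-04]), 'contact_force': array([ 0.4885568 ,  0.18369657, -0.4681287 ]), 'moment': array([ 0.05177308, -0.01543117, -0.01789665]), 'finger_force': 0.0, 'width': 0.08708390848553695}
```

View pics/scene0.png

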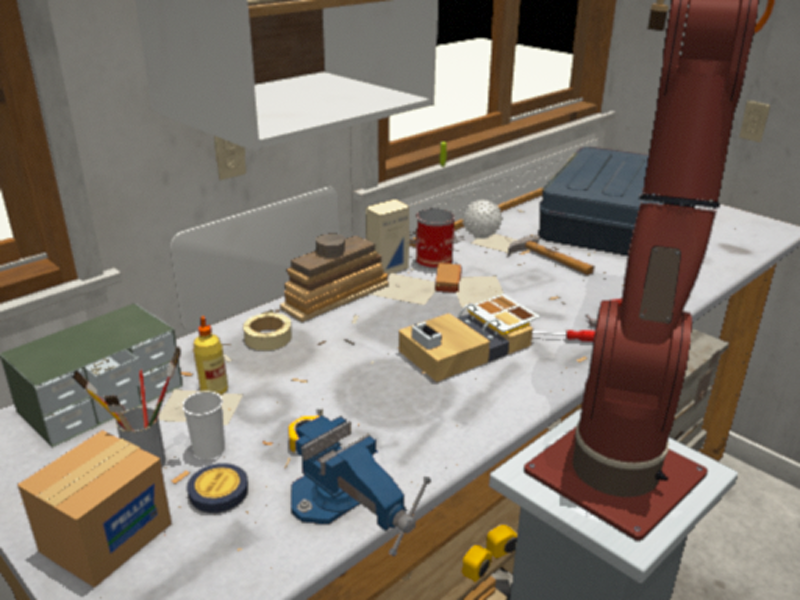

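View pics/top0.png

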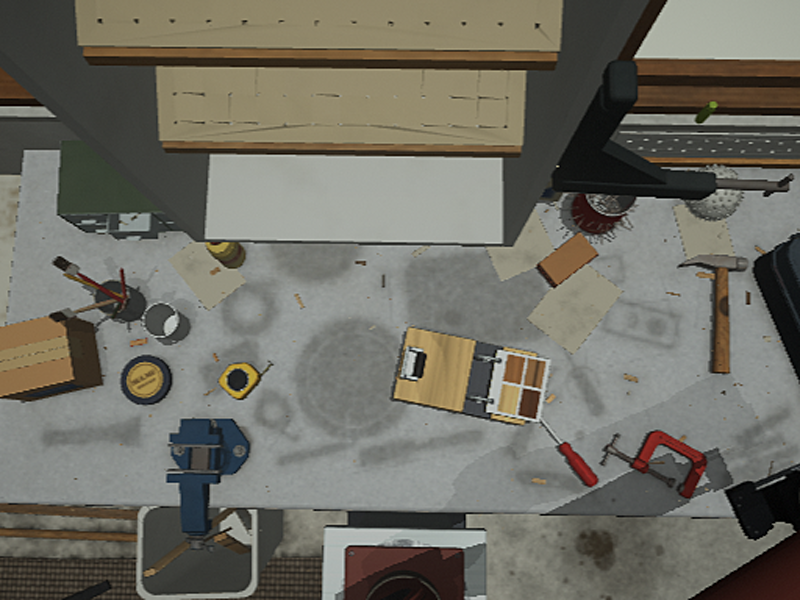

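The top view shows the binder at about (470,375) of 800x600. The white leaf is at (520,385), the catch at (412,362), and the screwdriver tip sits near the leaf's front right corner at (541,420). I'll enlarge it.

```bash
python3 - <<'E'
import cv2
from plant import *
import numpy as np
a=get_image("top")[195:285,240:390,::-1]
b=get_image("scene")[175:255,245:395,::-1]
cv2.imwrite("pics/ct.png",cv2.resize(a,(800,480),interpolation=cv2.INTER_CUBIC))
cv2.imwrite("pics/cs.png",cv2.resize(b,(800,427),interpolation=cv2.INTER_CUBIC))
E
```

```text
(no output)
```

View pics/ct.png

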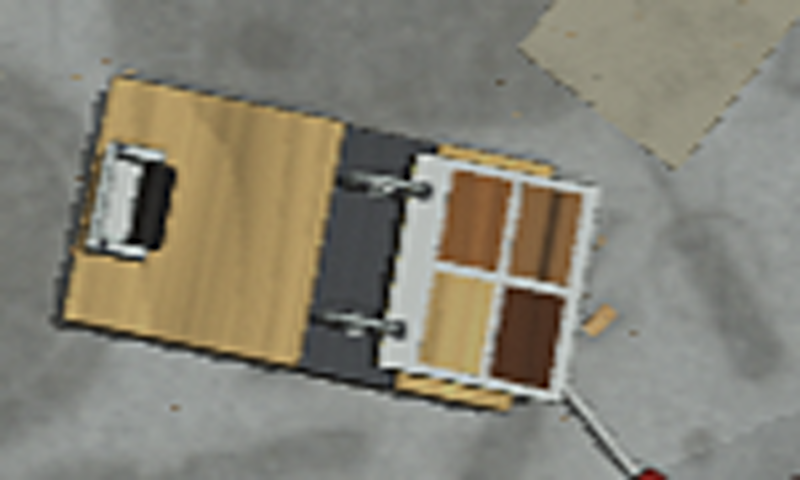

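View pics/cs.png

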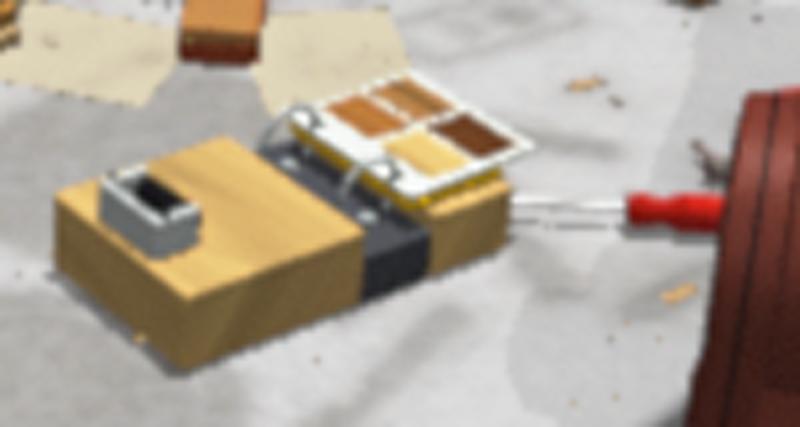

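```bash
cat > h.py <<'E'
import numpy as np
from plant import camera_info
def proj(n,P):
    c=camera_info(n);f=192/np.tan(np.radians(c["vertical_fov"]/2));M=c["world_to_cam"]
    q=P@M[:3,:3].T+M[:3,3];return q[:,:2]/q[:,2:]*f+[c["cx"],c["cy"]]
def b2w(p,P):
    c,s=np.cos(p[2]),np.sin(p[2]);R=np.array([[c,-s,0],[s,c,0],[0,0,1]])
    return np.asarray(P)@R.T+[p[0],p[1],0]
E
cat > fit.py <<'E'
from h import *
from scipy.optimize import least_squares
B=np.array([[72,165,56.5],[-72,165,56.5],[62,-120,62.5],[-62,-120,62.5],[62,-15,62.5],[-62,-15,62.5]])/1e3
T=np.array([[115,75],[62,320],[600,185],[560,398],[420,155],[382,365]])
S=np.array([[55,195],[188,298],[408,75],[537,147],[290,118],[408,200]])
k=16/3
T=(T+.5)/k-.5+[240,195]; S=(S+.5)/k-.5+[245,175]
def r(p,w=(1,1)): 
    W=b2w(p,B); return np.r_[w[0]*(proj("top",W)-T).ravel(),w[1]*(proj("scene",W)-S).ravel()]
for w in((1,1),(1,0),(0,1)):
    s=least_squares(r,[.5,-.1,-.2],args=(w,)); print(s.x,np.round(r(s.x),1).reshape(-1,2).tolist())
p=least_squares(r,[.5,-.1,-.2]).x; np.save("pose.npy",p)
print(b2w(p,[[0,-120,0],[0,0,0],[0,150,0]]/np.array(1e3)))
E
python3 fit.py
```

```text
[ 0.44045359 -0.14691404 -0.1780679 ] [[-0.7, -0.2], [0.0, 0.0], [-0.1, 0.1], [0.6, 0.7], [-0.5, -0.9], [-0.6, -0.0], [-0.3, -0.4], [0.3, -0.2], [0.5, -0.3], [0.0, 0.5], [-0.2, -0.6], [0.9, -0.9]]
[ 0.44031155 -0.14757885 -0.17870815] [[-0.5, -0.2], [0.2, 0.0], [0.1, 0.2], [0.8, 0.8], [-0.3, -0.9], [-0.4, 0.0], [-0.2, -0.5], [0.5, -0.2], [0.7, -0.3], [0.2, 0.4], [-0.0, -0.7], [1.1, -0.9]]
[ 0.43966994 -0.14487772 -0.17655962] [[-1.4, 0.1], [-0.7, 0.4], [-0.8, 0.3], [-0.1, 0.9], [-1.2, -0.7], [-1.3, 0.2], [-0.6, -0.1], [0.2, 0.2], [0.3, -0.0], [-0.1, 0.7], [-0.4, -0.3], [0.7, -0.6]]
[[ 0.41919819 -0.26501657  0.        ]
 [ 0.44045359 -0.14691404  0.        ]
 [ 0.46702284  0.00071413  0.        ]]
```

```bash
cat >> h.py <<'E'
from scipy.spatial.transform import Rotation as Ro
p=np.load("pose.npy") if __import__("os").path.exists("pose.npy") else None
X0=0.0; FLIP=1
def tool(Ky,Kz,al,x0=None,flip=None):
    """TCP pose for contact corner K (binder y,z), tool axis tilted al from down toward +y"""
    x0=X0 if x0 is None else x0; flip=FLIP if flip is None else flip
    u=np.array([0,np.cos(al),np.sin(al)]); z=np.array([0,np.sin(al),-np.cos(al)])
    x=flip*u; y=np.cross(z,x)
    R=Ro.from_euler("z",p[2])*Ro.from_matrix(np.c_[x,y,z])
    t=np.array([x0,Ky,Kz])-.0095*u
    return b2w(p,t[None])[0],R.as_quat()
def arc(th,r=.110,off=.0025,al=None):
    a=np.radians(th); al=np.interp(th,[0,50,150],[45,45,0]) if al is None else al
    K=r*np.array([-np.cos(a),np.sin(a)])-off*np.array([np.sin(a),np.cos(a)])+[0,.06]
    return K[0],K[1],np.radians(al)
E
python3 - <<'E'
from h import *
from plant import solve_ik
for fl in(1,-1):
  for x0 in(0,.02):
    print(fl,x0)
    for P in [(-.18,.12,np.pi/4),(-.18,.045,np.pi/4),(-.11,.045,np.pi/4)]+[arc(t) for t in range(10,181,20)]+[(.104,.0625,0)]:
        q=solve_ik(*tool(*P,x0=x0,flip=fl)); print(np.round(P,2),None if q is None else np.round(q,2))
E
```

```text
1 0
[-0.18  0.12  0.79] [ 1.14  0.61 -0.26  1.55 -0.42  1.56  0.84]
[-0.18  0.04  0.79] [ 1.14  0.7  -0.26  1.58 -0.4   1.45  0.89]
[-0.11  0.04  0.79] [ 1.11  0.63 -0.3   1.71 -0.44  1.36  0.86]
[-0.11  0.08  0.79] [ 1.11  0.58 -0.3   1.71 -0.45  1.41  0.84]
[-0.1   0.11  0.79] [ 1.1   0.52 -0.31  1.71 -0.47  1.45  0.8 ]
[-0.07  0.14  0.79] [ 1.09  0.46 -0.32  1.74 -0.49  1.47  0.77]
[-0.04  0.16  0.63] [ 1.04  0.31 -0.37  1.81 -0.44  1.39  0.65]
[-0.    0.17  0.47] [ 0.94  0.18 -0.39  1.88 -0.39  1.3   0.51]
[0.04 0.16 0.31] [ 0.79  0.08 -0.4   1.94 -0.29  1.21  0.33]
[0.07 0.15 0.16] [ 0.66  0.04 -0.44  1.99 -0.15  1.13  0.11]
[0.09 0.12 0.  ] [ 0.56  0.07 -0.53  2.02  0.04  1.07 -0.17]
[0.11 0.08 0.  ] [ 0.54  0.12 -0.55  2.05  0.07  0.99 -0.23]
[0.1  0.06 0.  ] [ 0.54  0.15 -0.54  2.07  0.09  0.95 -0.23]
1 0.02
[-0.18  0.12  0.79] [ 1.12  0.63 -0.26  1.51 -0.42  1.56  0.81]
[-0.18  0.04  0.79] [ 1.12  0.72 -0.26  1.54 -0.4   1.46  0.86]
[-0.11  0.04  0.79] [ 1.09  0.65 -0.3   1.67 -0.44  1.36  0.83]
[-0.11  0.08  0.79] [ 1.09  0.6  -0.31  1.67 -0.45  1.41  0.81]
[-0.1   0.11  0.
[... 1179 characters left out ...]
.  ] None
[0.1  0.06 0.  ] None
-1 0.02
[-0.18  0.12  0.79] [ 0.76  0.62  0.25  1.53 -0.64  1.65 -2.14]
[-0.18  0.04  0.79] [ 0.78  0.72  0.22  1.56 -0.65  1.55 -2.08]
[-0.11  0.04  0.79] [ 0.72  0.63  0.19  1.7  -0.67  1.46 -2.12]
[-0.11  0.08  0.79] [ 0.71  0.59  0.2   1.69 -0.67  1.5  -2.15]
[-0.1   0.11  0.79] [ 0.68  0.53  0.2   1.7  -0.67  1.54 -2.19]
[-0.07  0.14  0.79] [ 0.65  0.46  0.2   1.72 -0.67  1.55 -2.24]
[-0.04  0.16  0.63] [ 0.58  0.31  0.15  1.8  -0.57  1.44 -2.39]
[-0.    0.17  0.47] [ 0.51  0.18  0.07  1.86 -0.46  1.32 -2.58]
[0.04 0.16 0.31] [-0.71  0.18  1.23  1.96 -0.49  1.28 -2.61]
[0.07 0.15 0.16] None
[0.09 0.12 0.  ] None
[0.11 0.08 0.  ] None
[0.1  0.06 0.  ] None
```

```bash
cat > a.py <<'E'
from h import *
from plant import *
import cv2
def st(s): 
    o=observe(); print(s,round(o["t"],1),np.round(o["contact_force"],1),np.round(o["eef_pos"],4))
gripper_to(0.0); 
goto(*tool(-.18,.12,np.pi/4)); st("pre")
move_l(tool(-.18,.045,np.pi/4)[0]); st("low")
print(move_l(tool(-.11,.045,np.pi/4)[0],v=.08,guard=8)); st("under")
for t in (5,15,25,35):
    g=move_l(*tool(*arc(t)),v=.1,guard=12); st((t,g))
    if g: break
im=get_image("scene")[140:260,225:385,::-1]
cv2.imwrite("pics/l1.png",cv2.resize(im,(800,600),interpolation=cv2.INTER_CUBIC))
E
python3 a.py
```

```text
pre 2.9 [-0.3 -0.3 -0. ] [ 0.4072 -0.3317  0.1135]
low 3.6 [0.1 0.5 0.4] [ 0.4077 -0.331   0.0389]
False
under 4.6 [ 0.1 -0.4 -0.1] [ 0.4197 -0.2625  0.0382]
(5, False) 5.0 [-0.1  0.5 -0.5] [ 0.4202 -0.2622  0.0613]
(15, False) 5.3 [-0.2  0.8 -0.2] [ 0.4207 -0.2588  0.0801]
(25, False) 5.7 [-0.1  0.2 -0.5] [ 0.4218 -0.2526  0.0983]
(35, False) 6.0 [-0.5 -0.3  0.5] [ 0.4233 -0.2435  0.1148]
```

View pics/l1.png

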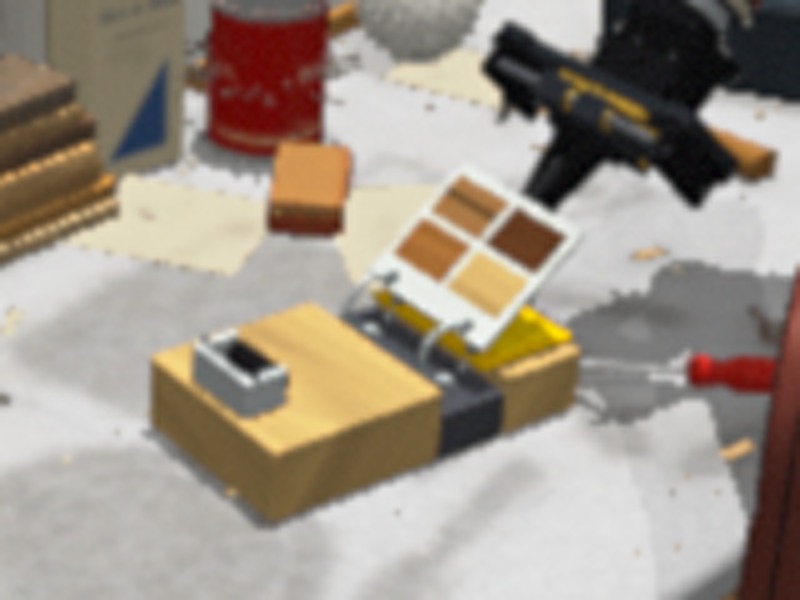

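The crop shows the white leaf raised about 40° on the fingertip (540,190). The yellow leaf is still down at (540,335) and the binder hasn't moved. Next I'll carry the leaf over.

```bash
sed -i '/^gripper_to/,$d' a.py; cat > b.py <<'E'
exec(open("a.py").read())
for t in range(45,167,10):
    g=move_l(*tool(*arc(t,r=np.interp(t,[45,165],[.11,.104]))),v=.1,guard=15); st((t,g))
    if g: break
im=get_image("scene")[140:260,225:385,::-1]
cv2.imwrite("pics/l2.png",cv2.resize(im,(800,600),interpolation=cv2.INTER_CUBIC))
E
python3 b.py
```

```text
(45, False) 6.4 [ 0.9 -0.5  0. ] [ 0.4254 -0.2315  0.1297]
(55, False) 6.7 [ 0.6  0.3 -0.3] [ 0.4278 -0.2175  0.142 ]
(65, False) 7.1 [ 0.7 -1.  -0.4] [ 0.4305 -0.2019  0.1519]
(75, False) 7.4 [-0.   0.7 -0.2] [ 0.4335 -0.185   0.1587]
(85, False) 7.8 [ 0.5 -1.2  0. ] [ 0.4367 -0.1671  0.1625]
(95, False) 8.1 [ 0.8 -0.2 -0.4] [ 0.4399 -0.149   0.1631]
(105, False) 8.4 [-0.5 -0.7 -0.5] [ 0.4431 -0.1312  0.1605]
(115, False) 8.8 [ 0.1 -0.4  0.2] [ 0.4462 -0.1144  0.1549]
(125, False) 9.1 [-0.3 -0.2  0.2] [ 0.4489 -0.0989  0.1463]
(135, False) 9.4 [-0.  -0.2  0.1] [ 0.4515 -0.0851  0.1352]
(145, False) 9.7 [-1.  -0.1 -0.4] [ 0.4535 -0.0735  0.1219]
(155, False) 10.1 [ 0.4 -0.3 -0.3] [ 0.4551 -0.0648  0.1066]
(165, False) 10.4 [ 0.1 -0.1 -0.3] [ 0.456  -0.0584  0.0892]
```

View pics/l2.png

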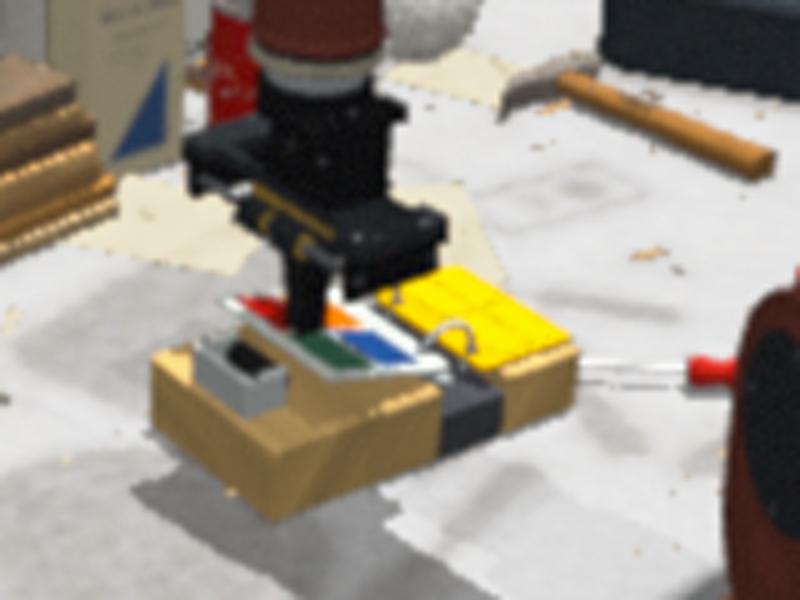

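The leaf is over, and its painted samples (red, orange, green, blue) show at (320,335). It rests about 15° above flat, in front of the catch at (240,370). Yellow is still down. Next is the press.

```bash
cat > c.py <<'E'
exec(open("a.py").read())
for z in (.080,.074,.070,.067,.0645,.0625,.0615):
    g=move_l(tool(.104,z,0)[0],v=.03,guard=25); st((z,g))
    if g: break
wait(.2); st("hold")
move_l(tool(.104,.16,0)[0],v=.1); st("up")
move_l(tool(-.05,.24,0)[0],v=.2); st("away")
im=get_image("scene")[140:260,225:385,::-1]
cv2.imwrite("pics/l3.png",cv2.resize(im,(800,600),interpolation=cv2.INTER_CUBIC))
E
python3 c.py
```

```text
(0.08, False) 10.9 [ 0.4 -0.1  1.1] [ 0.4571 -0.0537  0.0798]
(0.074, False) 11.3 [-0.1  2.6  3.4] [ 0.4576 -0.0534  0.0743]
(0.07, False) 11.6 [0.7 1.4 1.5] [ 0.4575 -0.0537  0.0701]
(0.067, False) 11.8 [0.9 1.3 0.9] [ 0.4571 -0.0541  0.0669]
(0.0645, False) 12.1 [ 0.2  0.9 -0.1] [ 0.4567 -0.0542  0.0641]
(0.0625, False) 12.3 [-2.7  0.   6.6] [ 0.4573 -0.0542  0.0628]
(0.0615, False) 12.6 [-6.3  0.5 18.2] [ 0.4573 -0.0542  0.0626]
hold 12.8 [-7.1  1.  17.8] [ 0.4573 -0.0542  0.0626]
up 13.9 [ 0.2  0.5 -0.4] [ 0.4568 -0.0539  0.1593]
away 14.9 [0.4 0.9 0.2] [ 0.43   -0.2042  0.2393]
```

View pics/l3.png

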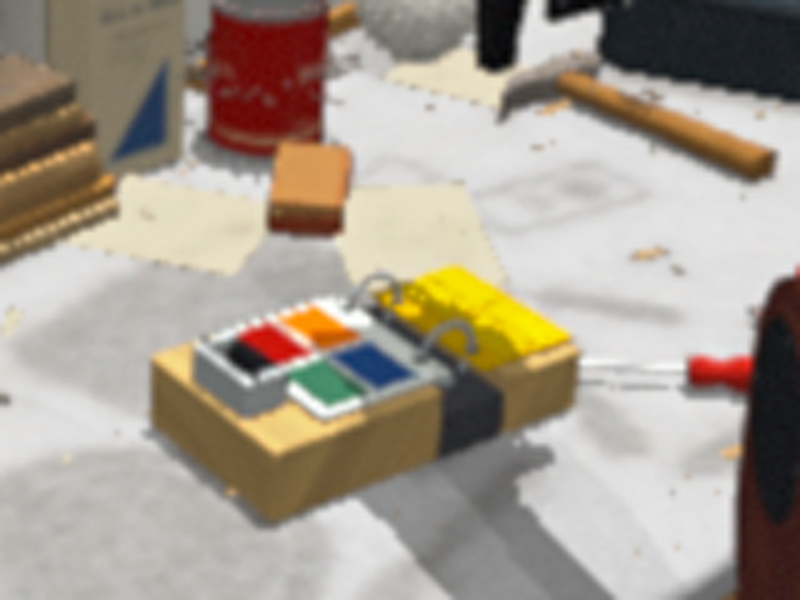

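The leaf is flat on the left with its edge under the roller at (250,355). The tool stopped at 62.6 mm, which matches the flat height of 62.5 mm. The yellow leaf is down and the binder is in place.

```bash
python3 -c "
from plant import *
print(job_done())"
```

```text
the job is handed in; nothing more can be done
None
```

The white leaf is turned to the left and pressed flat under the roller catch, with the yellow leaf still down on the right and the binder and the things in the last camera view showing no movement; the job is handed in at about 15 s, and no verdict was returned.

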